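Store the damper heavy end down

ROBOT

A 6-joint arm with a two-finger parallel gripper is mounted at the origin on the work surface; the furniture and walls round the work are solid. World frame = base frame: x ahead of the robot, y to its left, z up, the work surface at z = 0. Lengths are in m, angles in degrees, forces in N, time in s.
With the tool pointing down it reaches from about 0.25 to 0.725 m from the base axis. Payload 9.7 kg.
Tool frame: the origin (TCP) lies midway between the tips of the shut fingers; the grasp point (between the pads) lies 19 mm behind it (bot.hold_point_z is the distance from the TCP to the grasp point, in m); z points along the fingers, y is the line along which they close (so a half turn about z gives the same grasp; the last joint's range is limited). The gripper opens to 85 mm and grips with 20 to 120 N. Pads are 22 mm wide; open, the fingers measure 114 mm over their backs; the gripper's body (76 mm by 85 mm) begins 54 mm behind the grasp point. The pads swing forward as they close: fully open they stand 13 mm farther back than shut.
Start: joints at [72.078, 4.979, 10.078, 95.1, 0, 90], TCP at [0.169, 0.523, 0.193] pointing down, gripper open.
Joint ranges: [-179.16, 179.16], [-48.56, 103.87], [-65.8, 70.77], [-126.05, 130.52], [-82.76, 87.17], [-180, 180]. Speed limits (degrees/s): [127.2, 127.2, 147.25, 180, 180, 180].

INTERFACE

Orientations are given as [roll, pitch, yaw] about the fixed x, y, z axes, in that order (R = Rz(yaw) Ry(pitch) Rx(roll)).
In Python, from workcell import bot gives the robot as it stands.
- The arm moves only by the tool play_rows, never from a script. Its argument "steps" is a list that holds one entry, the list of rows, each a list of 4 numbers: the shift along the tool's x, y, z in m, then the turn about the tool's z in rad. In form: [[[tx, ty, tz, yaw], ...]]. A call has exactly 5 rows; each row shifts and turns the commanded pose from where the row before left it, along the tool's axes as they then stand; what a row does not reach is not made up. A row lasts 1/12 s, in which the tool goes at most 41.7 mm and 7.16 degrees, less where a joint would pass 70% of its speed; a pose out of reach is approached as far as the arm can. A call is refused whole if a number of a shift passes 0.0417 or a number of a turn 0.125, either way. A call with a gripper value outside its range is refused whole. "gripper" is the finger opening in m, from 0 to 0.0854, set as the call begins (left out, the last holds). The fingers move at their own pace and stop on an object; "squeeze" is the grip in N (left out, the last holds). Time passes only in rows, so rows that do not move let the fingers close, or fill a call up. It gives the time, the measured TCP pose, the force, the opening and the grip force at its end, in the units of the state.
- bot.get_obs(): the state, without advancing time (a new reading comes with each control period).
- bot.camera(name): name is "side" or "top"; returns a dict with "img" (400x640x3 uint8, blue, green, red), "vfov" (degrees; the focal length in pixels is half the picture's height over the tangent of half this angle, whatever the lens; pixels are square), "cx", "cy" (the principal point, pixels), "xyz" and "attitude" of the camera in the world. Camera axes: x right, y down, z forward; pixel columns grow to the right and rows downward; lengths in m; the calibration is good to about 2 mm. A picture is of the moment at which its call begins. There is no depth.
- bot.job_done(): hands the job in; it is judged then, once.
The state is a dict: "time": time; "q": joint angles; "qd": joint speeds; "joint_efforts": joint torques, N m; "ee_pos": TCP position; "tcp_rot": TCP orientation; "wrist_force": force on the tool from outside, world axes, zero at the start; "torque": the same for the moment, N m; "opening": finger opening in m; "grasp_force": force on a finger pad.
Only numpy, scipy, OpenCV 4.12 (cv2) and the standard library are available. Lean on these libraries where they do the work, as an engineer would, in place of code of your own. Each camera call takes 0.05 s, during which the arm holds its last target. There are 200 camera calls.

TASK

Lift the blue damper cartridge by its orange handle, clear of the bench, to find out by its tilt which end is heavy. Then set it gently down in the sloping grey cradle with the heavy end at the low end, by the red stop, and let go. Never lay it in the cradle light end low, never drop it, and do not knock over the oil can.

Things in the scene. Friction and masses are not known exactly. Their poses are not given: they have to be found in the camera images.
- damper: Blue tubular damper cartridge, 0.68 kg, 170 mm long (x axis), square black end caps 50 x 50 mm; both ends look alike. Either the +x or the -x end is heavier inside (varies). Origin at the centre of its underside, z up on the handle's side. It lies at the robot's left, long axis roughly left to right, handle up. Lifted by the handle it hangs with its heavy end about 0.35 rad low
- handle_grip (a point): Middle of the orange grip block of the damper's handle: 16 mm along the damper's x, 42 mm along its y, 36 mm high. The handle rocks up to 0.35 rad either way on a pin along the damper's y, amidships, 52 mm above its underside; this point is 46 mm above the pin. A very weak spring stands the handle square to the damper when free
- cradle: Sloping grey trough, black floor, fixed to the bench at the robot's right. Origin at the centre of its floor, 62 mm above the bench; x up the slope (0.35 rad; floor 206 mm long; low end at -x closed by a red stop, 40 mm high, inner face at x = -0.100; high end open), y across, z out of the floor. 68 mm wide inside; walls 25 mm high, with flared lips up to 35 mm
- oil_can: Red oil can with a long spout, 76 mm wide, 160 mm high, standing at the back of the bench; origin at the centre of its underside, z up
There are look-alikes about, which are no part of the job. There is more than one size of the part that bears cradle; the job needs the larger.

How it is judged (in metres and radians):
On the way:
1. the damper hangs clear of the bench (its middle more than 80 mm up) and tilted more than 0.2 rad (height (world z) of damper above 0.08 m and (angle between damper's own x axis and vertical below 1.37 rad or angle between damper's own x axis and vertical above 1.77 rad)), for 0.3 s.
At the end, for the whole second after the job is handed in: The damper lies at rest flat on the floor of the cradle, between its walls (within 8 mm of the floor, 15 mm sideways and 0.15 rad), its middle no more than 35 mm up the slope from the cradle's middle, with the heavy end at the low end (x of heavy_end in the frame of cradle below 0.0075 m and x of damper in the frame of cradle between -0.022 and 0.035 m and z of damper in the frame of cradle between -0.008 and 0.008 m and y of damper in the frame of cradle between -0.015 and 0.015 m and angle between the x axis of damper and the x axis of cradle, either way round below 0.15 rad and angle between the z axis of damper and the z axis of cradle, either way round below 0.15 rad and linear speed of damper below 0.02 m/s); the robot touches nothing.
It fails at once if the damper lies in the cradle with its light end low (x of heavy_end in the frame of cradle above 0.0075 m and x of damper in the frame of cradle below 0.03 m and distance between damper and cradle below 0.05 m and z of damper in the frame of cradle below 0.01 m and angle between the x axis of damper and the x axis of cradle, either way round below 0.15 rad and contact force between damper and cradle above 1 N).
It fails at once if the damper is dropped (faster than 0.6 m/s with no finger on it) (linear speed of damper above 0.6 m/s and contact force between the fingers and damper below 0.1 N).
It fails at once if the oil can is knocked over (angle between oil_can's own z axis and vertical above 0.5 rad).
It also fails if it takes over 53 s, if anything falls off the work surface, if the arm or the gripper's body presses on something with over 40 N, if the wrist force passes 120 N, or if a joint passes its speed limit or range.

## Working session

There is one attempt and no reset: what is moved stays moved. The work goes in short steps, Python scripts to look and compute and a tool call to move; the robot and the scene stay as the last step left them, time stands still between calls to the robot, and variables do not carry over. Pictures are saved under pics/ and viewed, at most 10 in all, crops included, and the job is handed in when it is done.

Besides the shell and the picture viewer there is one more tool, called as name(argument=value, ...) on one line, values as JSON. play_rows: Moves the arm, as the interface text tells. Its arguments: {"type":"object","properties":{"steps":{"type":"array","items":{"type":"array","items":{"type":"array","items":{"type":"number"}}}},"gripper":{"type":"number"},"squeeze":{"type":"number"}},"required":["steps"]}

```bash
mkdir -p pics; python3 - <<'E'
from workcell import bot
import cv2,pickle
o=bot.get_obs();print({k:o[k] for k in('time','ee_pos','tcp_rot','opening')}, bot.hold_point_z)
for n in('side','top'):
    c=bot.camera(n);cv2.imwrite(f'pics/{n}0.png',c['img']);pickle.dump(c,open(f'{n}0.pkl','wb'))
    print(n,{k:v for k,v in c.items() if k!='img'})
E
```

```text
{'time': 0.0, 'ee_pos': array([0.16918996, 0.52305188, 0.19209461]), 'tcp_rot': array([-1.79927241e+02, -1.16582392e-03,  1.62075798e+02]), 'opening': 0.08558747527901057} 0.0187
side {'vfov': 55.034881188702364, 'cx': 315.05449252616273, 'cy': 200.3874997185378, 'xyz': array([0.95934549, 0.72931835, 0.85316751]), 'attitude': array([-133.23484116,   -1.05034091,  149.58389827])}
top {'vfov': 57.43894804342665, 'cx': 322.127960237432, 'cy': 199.83889164753595, 'xyz': array([0.3765751 , 0.04694681, 1.09843038]), 'attitude': array([-172.12570186,   -0.92803809,  -91.70649093])}
```

View pics/side0.png

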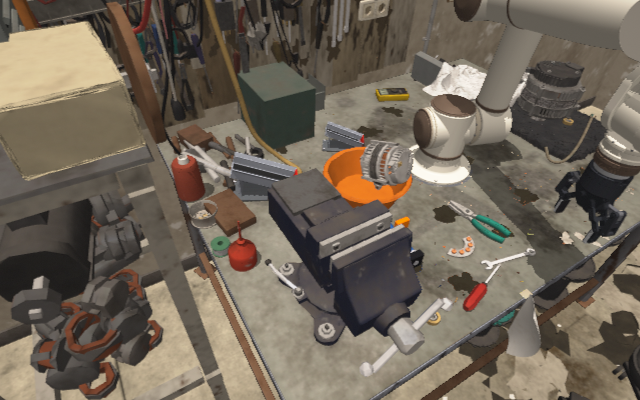

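View pics/top0.png

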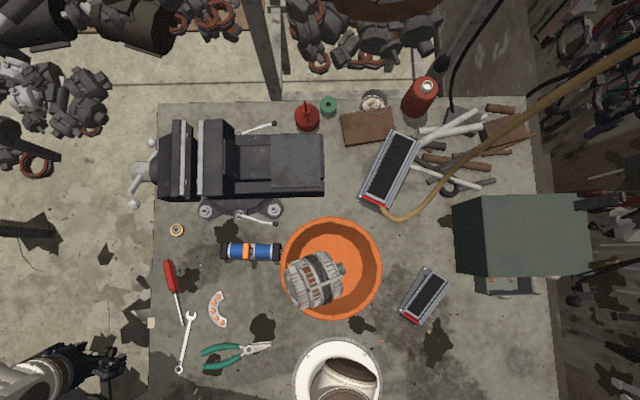

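The top view shows the damper at about (250,251) between the vise and the bucket. The large cradle is at (388,170) with its red stop at (372,202), and the small one is at (423,296). The side view shows the orange handle at (402,222), the large cradle at (265,175) and what looks like the oil can at (243,252). I'll crop in for detail.

```bash
cat > h.py <<'E'
import numpy as np,cv2,pickle
from scipy.spatial.transform import Rotation as Ro
def ld(n): return pickle.load(open(n+'.pkl','rb'))
def f(c): return 200/np.tan(np.radians(c['vfov']/2))
def R(c): return Ro.from_euler('xyz',c['attitude'],degrees=True).as_matrix()
def ray(c,u,v): return R(c)@np.array([(u-c['cx'])/f(c),(v-c['cy'])/f(c),1])
def onz(c,u,v,z):
    d=ray(c,u,v);return c['xyz']+d*(z-c['xyz'][2])/d[2]
def tri(c1,p1,c2,p2):
    a,b=ray(c1,*p1),ray(c2,*p2)
    s=np.linalg.lstsq(np.c_[a,-b],c2['xyz']-c1['xyz'],rcond=None)[0]
    P,Q=c1['xyz']+a*s[0],c2['xyz']+b*s[1];return (P+Q)/2,np.linalg.norm(P-Q)
def proj(c,P):
    p=R(c).T@(np.asarray(P)-c['xyz']);return np.array([c['cx'],c['cy']])+f(c)*p[:2]/p[2]
E
python3 - <<'E'
from h import *
t,s=ld('top0'),ld('side0')
def crop(c,x,y,w,h,k): return cv2.resize(c['img'][y:y+h,x:x+w],None,fx=k,fy=k,interpolation=cv2.INTER_CUBIC)
a=np.hstack([crop(t,215,225,80,60,5),crop(t,350,120,80,100,3)[:300]])
b=np.hstack([crop(s,365,190,80,60,5),crop(s,225,140,80,60,5)])
b=b[:, :800]
a=np.pad(a,((0,0),(0,800-a.shape[1]),(0,0)))
cv2.imwrite('pics/crop.png',np.vstack([a,b]))
for n,c in(('t',t),('s',s)):
    hsv=cv2.cvtColor(c['img'],cv2.COLOR_BGR2HSV)
    for nm,lo,hi in(('orange',(8,190,150),(20,255,255)),('red',(0,190,120),(6,255,255)),('blue',(100,150,60),(125,255,255))):
        k,_,st,ce=cv2.connectedComponentsWithStats(cv2.inRange(hsv,lo,hi))
        print(n,nm,[(st[i].tolist(),ce[i].round(1).tolist()) for i in range(1,k) if st[i][4]>15])
E
```

```text
t orange []
t red [([362, 196, 23, 11, 42], [373.5, 200.7])]
t blue [([230, 244, 12, 14, 149], [235.9, 250.3]), ([255, 244, 15, 14, 181], [261.7, 250.9])]
s orange [([323, 147, 89, 57, 2242], [358.5, 179.1]), ([395, 217, 15, 10, 91], [402.7, 221.3])]
s red [([229, 244, 26, 24, 400], [241.0, 255.1]), ([465, 284, 21, 24, 239], [475.9, 294.9])]
s blue []
```

View pics/crop.png

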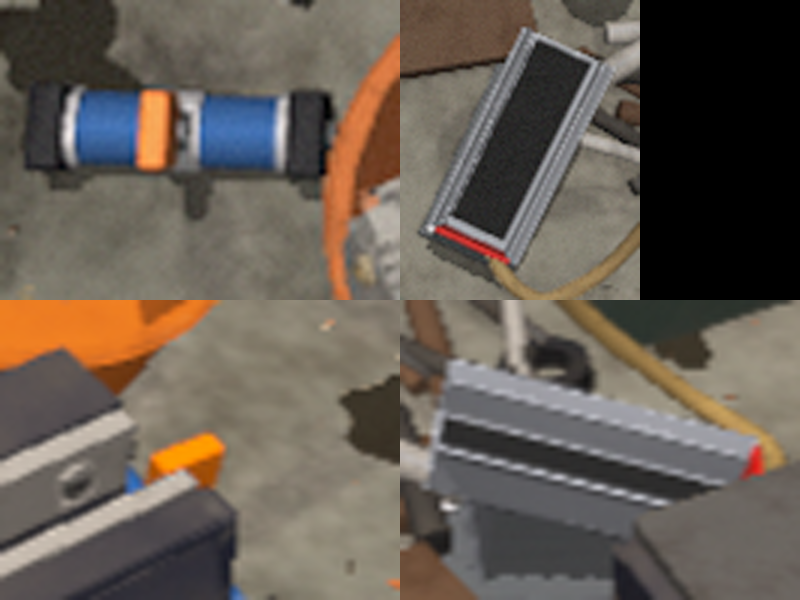

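The top crop shows the orange grip's top face centred at about (245.5,251), and it lies off the pin toward the +y side. The cradle's black floor corners are at about (395,133), (414,142), (383,199) and (368,191). The side crop shows the grip's top face at about (402.2,220.8), partly behind the vise jaw.

```bash
python3 - <<'E'
from h import *
from scipy.optimize import least_squares
t,s=ld('top0'),ld('side0')
T=lambda x,y:(350+(x-400)/3,120+y/3); S=lambda x,y:(225+(x-400)/5,140+(y-300)/5)
D=lambda x,y:(215+x/5,225+y/5)
print('grip top',tri(t,(245.5,251),s,(402.2,220.8)))
print('grip onz .116',onz(t,245.5,251,.116))
print('hi left',tri(t,T(522,30),s,S(435,485)),'hi right',tri(t,T(612,70),s,S(450,362)))
print('red right',tri(t,T(510,260),s,S(760,445)))
# cap top faces z=.05 (damper ends), axis
for n,p in(('capL',[(28,88),(27,168),(60,86),(60,168)]),('capR',[(297,93),(297,172),(328,94),(330,174)])):
    print(n,[onz(t,*D(*q),.05)[:2].round(4).tolist() for q in p])
# floor corners on sloped plane
fl=[T(535,38),T(592,65),T(500,238),T(453,212)]
def res(p):
    cx,cy,yaw=p[:3];M=Ro.from_euler('zyx',[yaw,-0.35,0]).as_matrix();o=np.array([cx,cy,.062]);out=[]
    for q in fl:
        d=ray(t,*q);n=M[:,2];X=t['xyz']+d*(n@(o-t['xyz']))/(n@d);out.append(M.T@(X-o))
    return np.array(out)
def cost(p):
    L=res(p);return [L[0,0]-.103,L[1,0]-.103,L[0,1]+L[1,1],L[2,1]+L[3,1]]
r=least_squares(cost,[.45,-.1,-.4]);print('cradle',r.x,np.degrees(r.x[2]),r.cost);print(res(r.x).round(4))
M=Ro.from_euler('zyx',[r.x[2],-0.35,0]).as_matrix();o=np.array([*r.x[:2],.062])
for L in[(.103,.034,0),(.103,-.034,0),(-.1,-.034,0),(-.1,.034,0),(-.1,.034,.04),(-.1,-.034,.04),(.103,.04,.035),(.103,-.04,.035)]:
    P=o+M@np.array(L);a=proj(t,P);b=proj(s,P);print(L,'T',(400+(a[0]-350)*3).round(),((a[1]-120)*3).round(),'S',(400+(b[0]-225)*5).round(),(300+(b[1]-140)*5).round())
# vise top corners heights, bucket
print('vise jaw corner',[tri(t,(221,121),s,(413,232))])
print('can', onz(t,306,125,0))
E
```

```text
grip top (array([0.38057299, 0.23626699, 0.10659372]), np.float64(0.0004266431522431871))
grip onz .116 [0.38038048 0.23461807 0.116     ]
hi left (array([ 0.70935448, -0.17430861,  0.09592638]), np.float64(0.0029599076059073546)) hi right (array([ 0.66271683, -0.25152065,  0.12158524]), np.float64(0.0021234457737288014))
red right (array([ 0.4934469 , -0.15849691,  0.05455908]), np.float64(0.004795480080953294))
capL [[0.4064, 0.3177], [0.3615, 0.3179], [0.407, 0.2996], [0.3609, 0.2993]]
capR [[0.3991, 0.1652], [0.3547, 0.1658], [0.398, 0.1476], [0.353, 0.1471]]
cradle [ 0.60235205 -0.16883317 -0.45653211] -26.157363002438963 4.3750415640045294e-08
[[ 0.1028  0.0307 -0.    ]
 [ 0.1032 -0.0307 -0.    ]
 [-0.0844 -0.0269 -0.    ]
 [-0.0804  0.027  -0.    ]]
(0.103, 0.034, 0) T 532.0 36.0 S 436.0 469.0
(0.103, -0.034, 0) T 595.0 67.0 S 444.0 415.0
(-0.1, -0.034, 0) T 499.0 255.0 S 746.0 485.0
(-0.1, 0.034, 0) T 438.0 227.0 S 752.0 539.0
(-0.1, 0.034, 0.04) T 443.0 235.0 S 770.0 488.0
(-0.1, -0.034, 0.04) T 507.0 264.0 S 763.0 434.0
(0.103, 0.04, 0.035) T 535.0 35.0 S 447.0 426.0
(0.103, -0.04, 0.035) T 611.0 72.0 S 456.0 364.0
vise jaw corner [(array([0.60551757, 0.32876864, 0.3193828 ]), np.float64(0.19947148178350232))]
can [0.76527251 0.06798913 0.        ]
```

```bash
python3 - <<'E'
from h import *
t,s=ld('top0'),ld('side0')
print('anvil',tri(t,(323,195),s,(318,170)), tri(t,(322,135),s,(268,190)))
print('altern',tri(t,(315,280),s,(388,145)))
for z in(.15,.2,.25): print(z,'vise edge',onz(t,220,200,z)[:2],'bucket edge',onz(t,281,262,z)[:2],'altern left',onz(t,284,280,z)[:2])
E
```

```text
anvil (array([0.51744189, 0.02368485, 0.18562811]), np.float64(0.007014543612009029)) (array([0.67370635, 0.0234154 , 0.18006439]), np.float64(0.0004714613671284403))
altern (array([0.30621448, 0.05237585, 0.21630856]), np.float64(0.0023227200911635007))
0.15 vise edge [0.51416974 0.29431916] bucket edge [0.34966808 0.13766264] altern left [0.30431002 0.13070193]
0.2 vise edge [0.50691593 0.28127802] bucket edge [0.35108658 0.13288022] altern left [0.30811974 0.12628647]
0.25 vise edge [0.49966212 0.26823687] bucket edge [0.35250509 0.1280978 ] altern left [0.31192946 0.12187101]
```

play_rows(steps=[[[0,0,0,-0.0877],[0,0,0,-0.0877],[0,0,0,-0.0877],[0,0,0,0],[0,0,0,0]]], gripper=0.0854)

```text
time: 0.52
ee_pos: [0.1692, 0.5232, 0.1925]
tcp_rot: [-180.0, -0.0, 177.0]
wrist_force: [0.5, 0.4, 0.6]
opening: 0.0854
grasp_force: 0.0
```

play_rows(steps=[[[-0.0226,-0.0276,0,0],[-0.0226,-0.0276,0,0],[-0.0226,-0.0276,0,0],[-0.0226,-0.0276,0,0],[-0.0226,-0.0276,0,0]]])

```text
time: 0.93
ee_pos: [0.2758, 0.3784, 0.1927]
tcp_rot: [-180.0, 0.0, 177.0]
wrist_force: [0.5, -0.0, -0.3]
opening: 0.0853
grasp_force: 0.0
```

play_rows(steps=[[[-0.0226,-0.0276,0,0],[-0.0226,-0.0276,0,0],[-0.0226,-0.0276,0,0],[-0.0226,-0.0276,0,0],[-0.0226,-0.0276,0,0]]], gripper=0.06)

```text
time: 1.35
ee_pos: [0.3819, 0.2348, 0.1929]
tcp_rot: [180.0, 0.0, 177.0]
wrist_force: [1.5, 0.9, -0.7]
opening: 0.0598
grasp_force: 0.0
```

play_rows(steps=[[[0,0,0,0],[0,0,0,0],[0,0,0,0],[0,0,0,0],[0,0,0,0]]])

```text
time: 1.77
ee_pos: [0.3807, 0.2373, 0.1928]
tcp_rot: [180.0, -0.0, 177.2]
wrist_force: [0.1, 0.5, 0.6]
opening: 0.0599
grasp_force: 0.0
```

```bash
python3 - <<'E'
from workcell import bot
import cv2,numpy as np
from h import *
o=bot.get_obs();print(o['ee_pos'],o['tcp_rot'],o['q'])
a=bot.camera('top');b=bot.camera('side')
k=lambda c,x,y,w,h:cv2.resize(c['img'][y:y+h,x:x+w],(400,400),interpolation=cv2.INTER_CUBIC)
cv2.imwrite('pics/ab.png',np.hstack([k(a,190,190,120,120),k(b,350,140,120,120)]))
P=o['ee_pos'];print(proj(a,P),proj(b,P))
E
```

```text
[0.38067401 0.23731086 0.1927619 ] [ 1.79995802e+02 -6.37945896e-03  1.77217231e+02] [ 3.19341628e+01 -8.81548248e+00 -3.34162323e+00  9.54767124e+01
  7.08351117e-03  3.47169319e+01]
[238.38532215 250.96980386] [408.39879479 197.67122734]
```

View pics/ab.png

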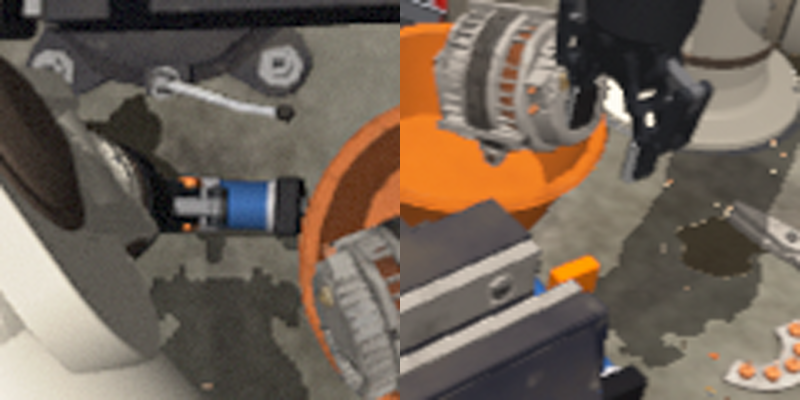

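The top view shows the gripper over the grip, in line with the damper. The side view shows the orange grip at about (402,221) with the fingers straddling the point above it. Next I descend and grip.

play_rows(steps=[[[0,-0.001,0.023,0],[0,-0.0007,0.023,0],[0,0,0.023,0],[0,0,0.023,0],[0,0,0.02,0]]], gripper=0.06)

```text
time: 2.28
ee_pos: [0.3805, 0.2351, 0.0793]
tcp_rot: [-180.0, -0.0, 177.2]
wrist_force: [0.9, 0.4, -0.4]
opening: 0.0599
grasp_force: 0.0
```

play_rows(steps=[[[0,0,0,0],[0,0,0,0],[0,0,0,0],[0,0,0,0],[0,0,0,0]]], gripper=0.0, squeeze=60)

```text
time: 2.7
ee_pos: [0.3818, 0.2352, 0.0821]
tcp_rot: [179.9, 0.1, 177.2]
wrist_force: [-0.7, 0.1, 0.6]
opening: 0.0006
grasp_force: 0.0
```

play_rows(steps=[[[0,0,0,0],[0,0,0,0],[0,0,0,0],[0,0,0,0],[0,0,0,0]]])

```text
time: 3.12
ee_pos: [0.3812, 0.2347, 0.0808]
tcp_rot: [-180.0, -0.0, 177.2]
wrist_force: [0.8, -0.1, 1.1]
opening: -0.0001
grasp_force: 0.0
```

The fingers closed on nothing, so I'll look before doing anything else.

```bash
python3 - <<'E'
from workcell import bot
import cv2,numpy as np
from h import *
a=bot.camera('top');b=bot.camera('side')
k=lambda c,x,y,w,h:cv2.resize(c['img'][y:y+h,x:x+w],(400,400),interpolation=cv2.INTER_CUBIC)
cv2.imwrite('pics/ac.png',np.hstack([k(a,205,215,80,80),k(b,370,180,80,80)]))
P=bot.get_obs()['ee_pos'];print(P,proj(a,P),proj(b,P),proj(a,P+[0,0,.019]),proj(b,P+[0,0,.019]))
E
```

```text
[0.38119286 0.23470418 0.08077123] [247.92196257 250.67952085] [400.10536862 227.02351177] [246.61957585 250.68634963] [401.29455319 222.26197797]
```

View pics/ac.png

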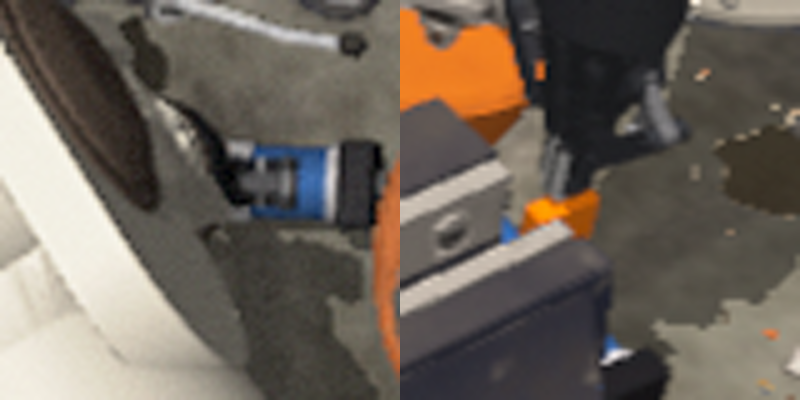

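The side crop shows the shut tips at about (404,220), right at the top of the orange block, while the reported TCP projects to (400,227). So the real tips are about 25 mm higher than reported, and they shut above the block. I'll reopen, go lower in small steps while watching the force, and close again.

play_rows(steps=[[[0,0,-0.005,0],[0,0,-0.005,0],[0,0,0,0],[0,0,0,0],[0,0,0,0]]], gripper=0.06)

```text
time: 3.63
ee_pos: [0.3812, 0.2348, 0.0909]
tcp_rot: [180.0, 0.0, 177.2]
wrist_force: [-0.1, 0.3, 0.0]
opening: 0.0592
grasp_force: 0.0
```

play_rows(steps=[[[0,0,0.006,0],[0,0,0.006,0],[0,0,0.006,0],[0,0,0.006,0],[0,0,0,0]]])

```text
time: 4.05
ee_pos: [0.3804, 0.2342, 0.065]
tcp_rot: [-179.9, -0.1, 177.2]
wrist_force: [-0.8, 1.5, -0.8]
opening: 0.06
grasp_force: 0.0
```

```bash
python3 - <<'E'
from workcell import bot
import cv2,numpy as np
from h import *
a=bot.camera('top');b=bot.camera('side')
k=lambda c,x,y,w,h:cv2.resize(c['img'][y:y+h,x:x+w],(400,400),interpolation=cv2.INTER_CUBIC)
cv2.imwrite('pics/ad.png',np.hstack([k(a,205,215,80,80),k(b,370,180,80,80)]))
P=bot.get_obs()['ee_pos'];print(P,proj(a,P),[(proj(b,P+[0,y,0])-[370,180])*5 for y in(-.03,0,.03)])
E
```

```text
[0.38090318 0.2345395  0.06636149] [248.93707105 250.77745394] [array([112.21874581, 218.10066456]), array([146.32996421, 252.40383874]), array([181.6562911 , 287.92895924])]
```

View pics/ad.png

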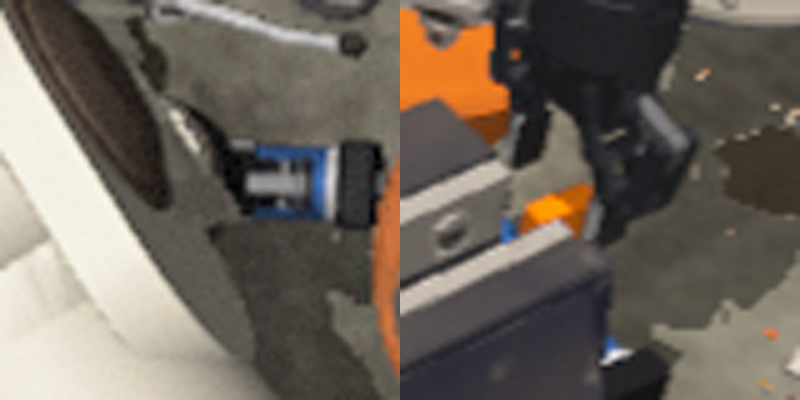

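The side crop shows the open tips at about (525,165) and (595,243), above where the block's middle is. That confirms the fingertips are about 33 mm higher than the reported TCP. I'll go down another 18 mm and close.

play_rows(steps=[[[0,0,0.006,0],[0,0,0.006,0],[0,0,0.006,0],[0,0,0,0],[0,0,0,0]]])

```text
time: 4.57
ee_pos: [0.3809, 0.2345, 0.0483]
tcp_rot: [-180.0, -0.0, 177.2]
wrist_force: [0.0, 0.1, 0.2]
opening: 0.0602
grasp_force: 0.0
```

play_rows(steps=[[[0,0,0,0],[0,0,0,0],[0,0,0,0],[0,0,0,0],[0,0,0,0]]], gripper=0.0, squeeze=60)

```text
time: 4.98
ee_pos: [0.3815, 0.2354, 0.0494]
tcp_rot: [179.9, 0.0, 177.2]
wrist_force: [0.3, 3.5, 2.9]
opening: 0.0149
grasp_force: 59.1
```

play_rows(steps=[[[0,0,0,0],[0,0,0,0],[0,0,0,0],[0,0,0,0],[0,0,0,0]]])

```text
time: 5.4
ee_pos: [0.3815, 0.2354, 0.0494]
tcp_rot: [179.9, 0.0, 177.2]
wrist_force: [-0.0, 5.7, 5.5]
opening: 0.0149
grasp_force: 59.5
```

It's gripped at 15 mm. Now I lift.

play_rows(steps=[[[0,0,-0.01,0],[0,0,-0.015,0],[0,0,-0.02,0],[0,0,-0.02,0],[0,0,-0.02,0]]])

```text
time: 5.82
ee_pos: [0.3803, 0.2337, 0.1337]
tcp_rot: [-179.8, -0.1, 177.1]
wrist_force: [0.4, -0.3, -6.0]
opening: 0.0147
grasp_force: 59.2
```

play_rows(steps=[[[0,0,-0.025,0],[0,0,-0.025,0],[0,0,-0.02,0],[0,0,-0.02,0],[0,0,-0.01,0]]])

```text
time: 6.23
ee_pos: [0.3811, 0.2342, 0.2354]
tcp_rot: [-180.0, 0.0, 177.1]
wrist_force: [0.1, 0.1, -6.3]
opening: 0.0148
grasp_force: 59.2
```

play_rows(steps=[[[0,0,0,0],[0,0,0,0],[0,0,0,0],[0,0,0,0],[0,0,0,0]]])

```text
time: 6.65
ee_pos: [0.3808, 0.2344, 0.2326]
tcp_rot: [-179.9, -0.1, 177.2]
wrist_force: [0.4, 0.4, -6.6]
opening: 0.0148
grasp_force: 59.2
```

```bash
python3 - <<'E'
from workcell import bot
import cv2,numpy as np
from h import *
o=bot.get_obs();print(o['ee_pos'],o['torque'])
a=bot.camera('top');b=bot.camera('side')
pickle.dump(b,open('side1.pkl','wb'));pickle.dump(a,open('top1.pkl','wb'))
k=lambda c,x,y,w,h:cv2.resize(c['img'][y:y+h,x:x+w],(400,400),interpolation=cv2.INTER_CUBIC)
cv2.imwrite('pics/ae.png',np.hstack([k(a,180,190,120,120),k(b,340,120,120,120)]))
E
```

```text
[0.38077845 0.23442966 0.23264722] [0.03580927 0.04160259 0.00579456]
```

View pics/ae.png

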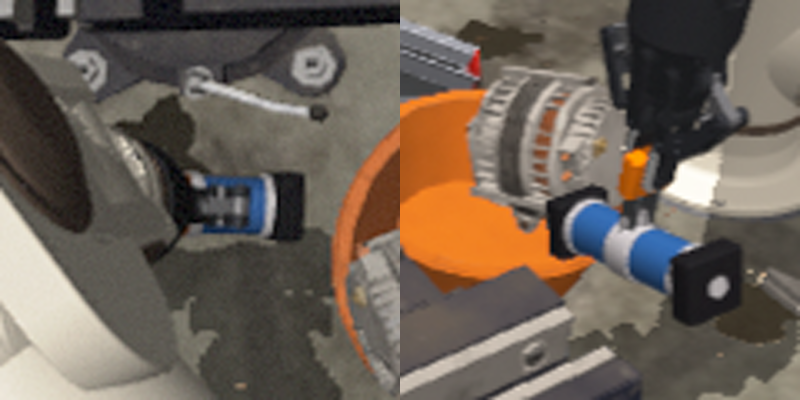

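The side crop shows the damper hanging with its caps at about (580,222) and (707,283). I'll compare that slope with predictions for each tilt.

```bash
python3 - <<'E'
from h import *
b=ld('side1');a=ld('top1')
pL=np.array([340+180*.3,120+222*.3]);pR=np.array([340+307*.3,120+283*.3])
ax=np.radians(87.2);u=np.array([np.cos(ax),np.sin(ax),0])
# find damper centre (x,y,z) + tilt best: vertical plane through x~.381
from scipy.optimize import least_squares
# solve in-plane: centre along u (s), z, tilt so that cap centres (+-.08 outer-ish) project
for L in(.076,.085):
  def r(p):
    s,z,th=p;C=np.array([.381,.2345,z])+u*s;d=u*np.cos(th)+np.array([0,0,np.sin(th)])
    return np.r_[proj(b,C+d*L)-pR,proj(b,C-d*L)-pL]
  q=least_squares(r,[0,.17,0]);print(L,q.x,q.cost)
E
```

```text
0.076 [0.01159244 0.20880905 0.36785857] 0.6605516383814003
0.085 [0.00932797 0.2069072  0.40866298] 9.193009744142465
```

The fit gives a tilt of +0.36 rad with the +y end high, so the −y end is heavy. The tool has to turn by −113° in world yaw, which is +1.977 rad about tool z. I'll lift higher while turning.

play_rows(steps=[[[0,0,-0.02,0.03],[0,0,-0.02,0.07],[0,0,-0.02,0.1],[0,0,-0.02,0.12],[0,0,-0.02,0.12]]])

```text
time: 7.17
ee_pos: [0.381, 0.2346, 0.3346]
tcp_rot: [-180.0, 0.0, 151.6]
wrist_force: [1.0, 0.3, -7.6]
opening: 0.0148
grasp_force: 60.0
```

play_rows(steps=[[[0,0,-0.02,0.12],[0,0,-0.01,0.12],[0,0,0,0.12],[0,0,0,0.12],[0,0,0,0.12]]])

```text
time: 7.58
ee_pos: [0.3813, 0.2348, 0.3638]
tcp_rot: [180.0, 0.0, 117.2]
wrist_force: [-0.3, -0.8, -6.5]
opening: 0.0156
grasp_force: 60.0
```

play_rows(steps=[[[0,0,0,0.12],[0,0,0,0.12],[0,0,0,0.12],[0,0,0,0.12],[0,0,0,0.12]]])

```text
time: 8.0
ee_pos: [0.3812, 0.2347, 0.3637]
tcp_rot: [-180.0, 0.0, 82.8]
wrist_force: [0.2, -0.2, -6.8]
opening: 0.0151
grasp_force: 60.0
```

play_rows(steps=[[[0,0,0,0.12],[0,0,0,0.12],[0,0,0,0.08],[0,0,0,0.017],[0,0,0,0]]])

```text
time: 8.42
ee_pos: [0.3812, 0.2347, 0.3637]
tcp_rot: [-180.0, 0.0, 64.0]
wrist_force: [-0.0, 0.6, -6.5]
opening: 0.0153
grasp_force: 60.0
```

play_rows(steps=[[[-0.0091,0.0125,0,0],[-0.0146,0.02,0,0],[-0.0183,0.0251,0,0],[-0.0201,0.0276,0,0],[-0.0201,0.0276,0,0]]])

```text
time: 8.83
ee_pos: [0.4466, 0.1101, 0.3638]
tcp_rot: [180.0, -0.0, 64.1]
wrist_force: [0.7, 0.6, -6.6]
opening: 0.0151
grasp_force: 59.8
```

play_rows(steps=[[[-0.0201,0.0276,0,0],[-0.0201,0.0276,0,0],[-0.0201,0.0276,0,0],[-0.0201,0.0276,0,0],[-0.0201,0.0276,0,0]]])

```text
time: 9.25
ee_pos: [0.5264, -0.0415, 0.3637]
tcp_rot: [180.0, -0.0, 64.0]
wrist_force: [1.3, 0.3, -6.6]
opening: 0.0148
grasp_force: 59.7
```

play_rows(steps=[[[-0.0201,0.0276,0,0],[-0.0201,0.0276,0,0],[-0.0183,0.0251,0,0],[-0.0146,0.02,0,0],[-0.0095,0.013,0,0]]])

```text
time: 9.67
ee_pos: [0.5922, -0.1664, 0.3624]
tcp_rot: [-179.9, 0.0, 64.0]
wrist_force: [-0.6, 0.4, -6.8]
opening: 0.0149
grasp_force: 59.7
```

play_rows(steps=[[[0,0,0.02,0],[0,0,0.03,0],[0,0,0.03,0],[0,0,0.03,0],[0,0,0.03,0]]])

```text
time: 10.08
ee_pos: [0.591, -0.1638, 0.2218]
tcp_rot: [-180.0, 0.0, 64.0]
wrist_force: [1.1, -0.7, -6.2]
opening: 0.0147
grasp_force: 59.7
```

play_rows(steps=[[[0,0,0.015,0],[0,0,0.01,0],[0,0,0,0],[0,0,0,0],[0,0,0,0]]])

```text
time: 10.5
ee_pos: [0.5916, -0.1639, 0.1998]
tcp_rot: [179.9, -0.0, 63.9]
wrist_force: [-0.6, -0.2, -6.4]
opening: 0.0153
grasp_force: 59.8
```

```bash
python3 - <<'E'
from workcell import bot
import cv2,numpy as np
from h import *
o=bot.get_obs();print(o['ee_pos'],o['tcp_rot'],o['q'])
a=bot.camera('top');b=bot.camera('side')
pickle.dump(b,open('side2.pkl','wb'));pickle.dump(a,open('top2.pkl','wb'))
k=lambda c,x,y,w,h:cv2.resize(c['img'][y:y+h,x:x+w],(400,400),interpolation=cv2.INTER_CUBIC)
cv2.imwrite('pics/af.png',np.hstack([k(a,335,110,100,100),k(b,220,110,100,100)]))
E
```

```text
[ 0.59160465 -0.1638536   0.19978173] [ 1.79935112e+02 -1.05905330e-02  6.39487948e+01] [-1.54800653e+01  1.41998126e+01  2.13412942e+01  9.70757518e+01
 -1.49334277e-03  1.00571145e+02]
```

View pics/af.png

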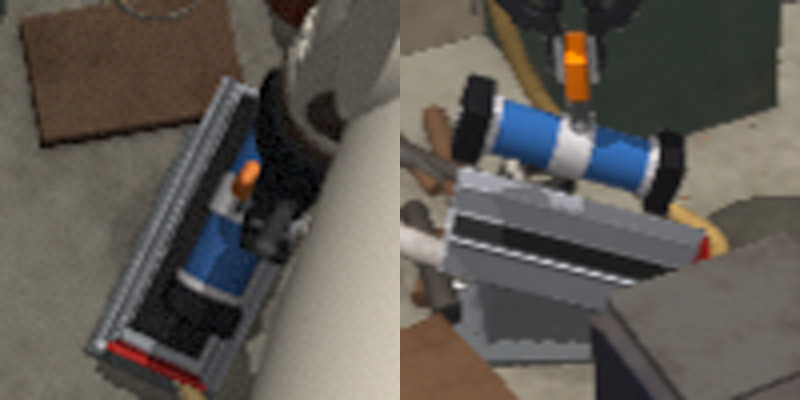

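Both views show the damper above the cradle, parallel to its floor, with the heavy cap toward the red stop: top crop (200,305), side crop (662,172). I'll check the model numerically before lowering.

```bash
python3 - <<'E'
from h import *
a,b=ld('top2'),ld('side2')
O=np.array([.60235,-.16883,.062]);M=Ro.from_euler('zyx',[-.45653,-.35,0]).as_matrix()
pin=np.array([.5916,-.1639,.2024]);c=pin-M[:,2]*.052
print('damper in cradle',M.T@(c-O))
A=lambda P:((proj(a,P)-[335,110])*4).round();B=lambda P:((proj(b,P)-[220,110])*4+[400,0]).round()
for L in[(-.085,.025,.05),(-.085,-.025,.05),(-.05,.025,.05),(-.085,.025,0),(-.085,-.025,0),(.085,.025,0),(.085,.025,.05),(.085,-.025,.05)]:
    P=c+M@np.array(L);print(L,A(P),B(P))
print('stop top',[ (A(O+M@np.array(l)),B(O+M@np.array(l))) for l in((-.1,.034,.04),(-.1,-.034,.04))])
k=cv2.resize(b['img'][110:170,220:300],(800,600),interpolation=cv2.INTER_CUBIC)
def red(c,x0,y0,sx):
    h=cv2.cvtColor(c['img'],cv2.COLOR_BGR2HSV);m=cv2.inRange(h,(0,170,90),(7,255,255));m[:, :340 if c is a else 380]*=1
    return [ (s.tolist()) for s in cv2.connectedComponentsWithStats(m)[2][1:] if s[4]>8]
print(red(a,0,0,4))
E
```

```text
damper in cradle [0.03197503 0.02119654 0.08357408]
(-0.085, 0.025, 0.05) [153. 311.] [693. 160.]
(-0.085, -0.025, 0.05) [223. 343.] [690. 131.]
(-0.05, 0.025, 0.05) [178. 262.] [648. 149.]
(-0.085, 0.025, 0) [141. 298.] [674. 217.]
(-0.085, -0.025, 0) [207. 328.] [672. 186.]
(0.085, 0.025, 0) [257.  64.] [451. 164.]
(0.085, 0.025, 0.05) [276.  66.] [465. 104.]
(0.085, -0.025, 0.05) [347. 100.] [470.  75.]
stop top [(array([118., 354.]), array([716., 270.])), (array([203., 392.]), array([710., 228.]))]
[[295, 105, 10, 20, 112], [307, 104, 4, 9, 19], [362, 196, 23, 11, 45], [164, 260, 11, 32, 158]]
```

My cradle frame used extrinsic Euler angles by mistake, so I'll refit it with the right convention.

```bash
python3 - <<'E'
from h import *
from scipy.optimize import least_squares
t,s=ld('top0'),ld('side0');a,b=ld('top2'),ld('side2')
T=lambda x,y:(350+(x-400)/3,120+y/3)
fl=[T(535,38),T(592,65),T(500,238),T(453,212)]
Mx=lambda y:Ro.from_euler('ZYX',[y,-0.35,0]).as_matrix()
def res(p):
    M=Mx(p[2]);o=np.array([p[0],p[1],.062]);n=M[:,2];out=[]
    for q in fl:
        d=ray(t,*q);X=t['xyz']+d*(n@(o-t['xyz']))/(n@d);out.append(M.T@(X-o))
    return np.array(out)
def cost(p):
    L=res(p);return [L[0,0]+L[1,0]-.206,L[0,1]+L[1,1],L[2,1]+L[3,1]]
r=least_squares(cost,[.6,-.17,-.4]).x;print('cradle',r,np.degrees(r[2]));print(res(r).round(4))
M=Mx(r[2]);O=np.array([*r[:2],.062])
for L in[(.103,-.034,0),(-.1,.034,0),(-.1,-.034,.0),(-.1,.034,.04),(-.1,-.034,.04),(.103,.034,.025),(.103,.04,.035),(.103,-.04,.035),(-.1,.04,.035),(-.1,-.04,.035)]:
    P=O+M@np.array(L);u=proj(t,P);v=proj(s,P);print(L,'T',(400+(u[0]-350)*3).round(),((u[1]-120)*3).round(),'S',(400+(v[0]-225)*5).round(),(300+(v[1]-140)*5).round())
pin=np.array([.5916,-.1639,.2024]);c=pin-M[:,2]*.052
print('damper in cradle',M.T@(c-O))
A=lambda P:((proj(a,P)-[335,110])*4).round();B=lambda P:((proj(b,P)-[220,110])*4+[400,0]).round()
for L in[(-.085,.025,.05),(-.085,-.025,.05),(-.085,.025,0),(-.085,-.025,0),(.085,.025,0),(.085,.025,.05),(.085,-.025,.05)]:
    P=c+M@np.array(L);print(L,A(P),B(P))
E
```

```text
cradle [ 0.60224282 -0.16863745 -0.47858569] -27.420940283864848
[[ 0.1032  0.0298 -0.    ]
 [ 0.1028 -0.0298  0.    ]
 [-0.0842 -0.0263  0.    ]
 [-0.0809  0.0263 -0.    ]]
(0.103, -0.034, 0) T 596.0 67.0 S 447.0 404.0
(-0.1, 0.034, 0) T 438.0 226.0 S 748.0 550.0
(-0.1, -0.034, 0.0) T 500.0 255.0 S 746.0 482.0
(-0.1, 0.034, 0.04) T 436.0 233.0 S 768.0 505.0
(-0.1, -0.034, 0.04) T 501.0 264.0 S 766.0 438.0
(0.103, 0.034, 0.025) T 532.0 36.0 S 445.0 441.0
(0.103, 0.04, 0.035) T 527.0 33.0 S 448.0 435.0
(0.103, -0.04, 0.035) T 607.0 70.0 S 460.0 357.0
(-0.1, 0.04, 0.035) T 431.0 229.0 S 766.0 517.0
(-0.1, -0.04, 0.035) T 507.0 265.0 S 763.0 438.0
damper in cradle [ 0.0372191  -0.00069609  0.08387541]
(-0.085, 0.025, 0.05) [154. 310.] [690. 168.]
(-0.085, -0.025, 0.05) [224. 343.] [690. 129.]
(-0.085, 0.025, 0) [153. 299.] [669. 218.]
(-0.085, -0.025, 0) [220. 331.] [669. 179.]
(0.085, 0.025, 0) [269.  67.] [450. 159.]
(0.085, 0.025, 0.05) [275.  66.] [465. 105.]
(0.085, -0.025, 0.05) [349. 100.] [472.  67.]
```

The refitted centre agrees with my target, and its yaw is −27.4°. I'll make small corrections (3 mm across, −2 mm along, 0.02 rad) and lower it.

play_rows(steps=[[[0.003,-0.002,0.01,0.02],[0,0,0.015,0],[0,0,0.015,0],[0,0,0.015,0],[0,0,0.012,0]]])

```text
time: 11.02
ee_pos: [0.591, -0.1602, 0.1315]
tcp_rot: [180.0, -0.0, 62.8]
wrist_force: [-0.5, -0.2, -7.0]
opening: 0.0149
grasp_force: 59.8
```

play_rows(steps=[[[0,0,0.004,0],[0,0,0.003,0],[0,0,0.003,0],[0,0,0,0],[0,0,0,0]]])

```text
time: 11.43
ee_pos: [0.5911, -0.1603, 0.1225]
tcp_rot: [179.9, -0.0, 62.7]
wrist_force: [0.6, 0.7, -7.2]
opening: 0.0147
grasp_force: 59.8
```

play_rows(steps=[[[0,0,0.002,0],[0,0,0.002,0],[0,0,0.001,0],[0,0,0,0],[0,0,0,0]]])

```text
time: 11.85
ee_pos: [0.5907, -0.1602, 0.1167]
tcp_rot: [-180.0, 0.0, 62.7]
wrist_force: [0.6, -1.0, -7.0]
opening: 0.0151
grasp_force: 59.8
```

```bash
python3 - <<'E'
from workcell import bot
import cv2,numpy as np
from h import *
o=bot.get_obs();print(o['ee_pos'],o['tcp_rot'],o['wrist_force'])
a=bot.camera('top');b=bot.camera('side')
k=lambda c,x,y,w,h:cv2.resize(c['img'][y:y+h,x:x+w],(400,400),interpolation=cv2.INTER_CUBIC)
cv2.imwrite('pics/ag.png',np.hstack([k(a,335,120,100,100),k(b,220,120,100,100)]))
E
```

```text
[ 0.59074729 -0.16020035  0.11673875] [-1.79992331e+02  2.26467963e-03  6.27332157e+01] [ 0.60929118 -0.98928123 -6.95092788]
```

View pics/ag.png

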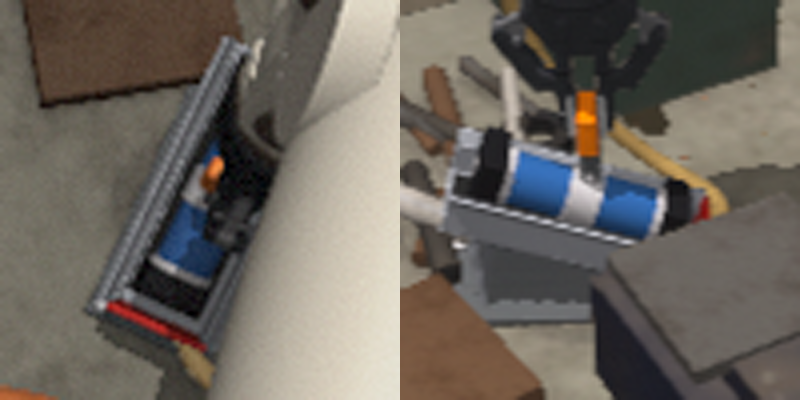

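The damper sits between the walls, parallel to the floor, with a small gap to the red stop: top crop stop at (155,325), side crop at (703,208). I keep lowering until it unloads.

play_rows(steps=[[[0,0,0.0015,0],[0,0,0.0015,0],[0,0,0.001,0],[0,0,0,0],[0,0,0,0]]])

```text
time: 12.37
ee_pos: [0.5907, -0.1602, 0.1126]
tcp_rot: [-180.0, 0.0, 62.7]
wrist_force: [0.1, 0.7, -7.0]
opening: 0.0149
grasp_force: 59.8
```

play_rows(steps=[[[0,0,0.001,0],[0,0,0.001,0],[0,0,0,0],[0,0,0,0],[0,0,0,0]]])

```text
time: 12.78
ee_pos: [0.5908, -0.1602, 0.1108]
tcp_rot: [-180.0, 0.0, 62.7]
wrist_force: [0.1, 0.0, -6.4]
opening: 0.0149
grasp_force: 59.8
```

play_rows(steps=[[[0,0,0.001,0],[0,0,0.001,0],[0,0,0,0],[0,0,0,0],[0,0,0,0]]])

```text
time: 13.2
ee_pos: [0.5907, -0.1602, 0.1088]
tcp_rot: [-180.0, 0.0, 62.7]
wrist_force: [-0.5, 0.4, -7.3]
opening: 0.0147
grasp_force: 59.9
```

play_rows(steps=[[[0,0,0.001,0],[0,0,0.001,0],[0,0,0,0],[0,0,0,0],[0,0,0,0]]])

```text
time: 13.62
ee_pos: [0.591, -0.1602, 0.1081]
tcp_rot: [179.9, -0.0, 62.7]
wrist_force: [-4.2, 0.8, 5.7]
opening: 0.0149
grasp_force: 61.5
```

play_rows(steps=[[[0,0,0.001,0],[0,0,0.001,0],[0,0,0,0],[0,0,0,0],[0,0,0,0]]])

```text
time: 14.03
ee_pos: [0.5912, -0.1603, 0.1081]
tcp_rot: [179.8, -0.0, 62.7]
wrist_force: [-7.4, 2.6, 16.8]
opening: 0.0149
grasp_force: 63.2
```

play_rows(steps=[[[0,0,0.001,0],[0,0,0.001,0],[0,0,0,0],[0,0,0,0],[0,0,0,0]]])

```text
time: 14.45
ee_pos: [0.5913, -0.1603, 0.108]
tcp_rot: [179.7, -0.1, 62.7]
wrist_force: [-11.4, 4.5, 29.3]
opening: 0.0143
grasp_force: 64.8
```

It's down at ee z of about 0.108. I'll ease off the pressure, then open partly.

play_rows(steps=[[[0,0,-0.002,0],[0,0,-0.002,0],[0,0,-0.0005,0],[0,0,0,0],[0,0,0,0]]])

```text
time: 14.87
ee_pos: [0.5911, -0.1603, 0.1082]
tcp_rot: [179.9, -0.0, 62.7]
wrist_force: [-4.1, 1.1, 8.0]
opening: 0.0149
grasp_force: 61.9
```

play_rows(steps=[[[0,0,0,0],[0,0,0,0],[0,0,0,0],[0,0,0,0],[0,0,0,0]]], gripper=0.05, squeeze=20)

```text
time: 15.28
ee_pos: [0.5908, -0.1602, 0.107]
tcp_rot: [-180.0, 0.0, 62.7]
wrist_force: [0.1, -0.5, -0.1]
opening: 0.0501
grasp_force: 0.0
```

play_rows(steps=[[[0,0,0,0],[0,0,0,0],[0,0,0,0],[0,0,0,0],[0,0,0,0]]], gripper=0.08)

```text
time: 15.7
ee_pos: [0.5908, -0.1602, 0.1073]
tcp_rot: [180.0, 0.0, 62.7]
wrist_force: [-0.1, -0.2, -0.5]
opening: 0.0803
grasp_force: 0.0
```

```bash
python3 - <<'E'
from workcell import bot
import cv2,numpy as np
from h import *
o=bot.get_obs();print(o['ee_pos'],o['opening'],o['wrist_force'])
a=bot.camera('top');b=bot.camera('side')
k=lambda c,x,y,w,h:cv2.resize(c['img'][y:y+h,x:x+w],(400,400),interpolation=cv2.INTER_CUBIC)
cv2.imwrite('pics/ah.png',np.hstack([k(a,335,120,100,100),k(b,220,120,100,100)]))
E
```

```text
[ 0.59081419 -0.16021735  0.10729859] 0.08025943925889073 [-0.05376077 -0.18809173 -0.53473448]
```

View pics/ah.png

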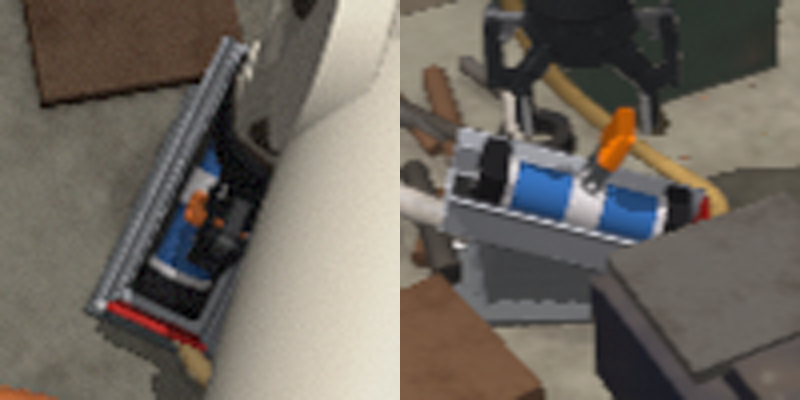

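The damper is lying on the floor, flat and between the walls. Its handle has swung square at side crop (618,135), clear of the fingers. I back straight up.

play_rows(steps=[[[0,0,-0.005,0],[0,0,-0.01,0],[0,0,-0.015,0],[0,0,-0.02,0],[0,0,-0.02,0]]], gripper=0.0854)

```text
time: 16.22
ee_pos: [0.5906, -0.1602, 0.1789]
tcp_rot: [180.0, -0.0, 62.7]
wrist_force: [0.3, -0.3, -0.0]
opening: 0.0856
grasp_force: 0.0
```

play_rows(steps=[[[0,0,-0.03,0],[0,0,-0.03,0],[0,0,-0.03,0],[0,0,-0.03,0],[0,0,-0.02,0]]])

```text
time: 16.63
ee_pos: [0.5905, -0.1601, 0.3215]
tcp_rot: [179.8, -0.0, 62.7]
wrist_force: [-0.1, -0.5, 0.3]
opening: 0.0848
grasp_force: 0.0
```

play_rows(steps=[[[0,-0.03,0,0],[0,-0.03,0,0],[0,-0.03,0,0],[0,-0.03,0,0],[0,0,0,0]]])

```text
time: 17.05
ee_pos: [0.4803, -0.1035, 0.3202]
tcp_rot: [179.9, -0.1, 62.8]
wrist_force: [-0.9, -0.7, 0.9]
opening: 0.0854
grasp_force: 0.0
```

```bash
python3 - <<'E'
from workcell import bot
from h import *
import time
o=bot.get_obs();print(o['time'],o['ee_pos'],o['wrist_force'])
M=Ro.from_euler('ZYX',[-.4786,-.35,0]).as_matrix();O=np.array([.6022,-.1686,.062])
for n in('side','top','side'):
    c=bot.camera(n);h=cv2.cvtColor(c['img'],cv2.COLOR_BGR2HSV)
    m=cv2.inRange(h,(100,150,60),(125,255,255))
    for s,ce in list(zip(*cv2.connectedComponentsWithStats(m)[2:]))[1:]:
        if s[4]<20: continue
        d=ray(c,*ce);nn=M[:,2];o2=O+nn*.04;X=c['xyz']+d*(nn@(o2-c['xyz']))/(nn@d)
        L=M.T@(X-O)
        if abs(L[0])<.15 and abs(L[1])<.1: print(n,s.tolist(),ce.round(1),L.round(4))
E
```

```text
17.05 [ 0.48029783 -0.10349322  0.32017711] [-0.92994094 -0.67851275  0.91099081]
side [248, 161, 15, 14, 147] [255.  167.3] [0.0423 0.0222 0.04  ]
side [270, 166, 14, 13, 133] [276.7 172.7] [-0.0272  0.0214  0.04  ]
top [385, 149, 15, 16, 113] [391.6 156.2] [0.0409 0.0114 0.04  ]
top [375, 172, 9, 16, 74] [379. 181.] [-0.0363  0.0121  0.04  ]
side [248, 161, 15, 14, 147] [255.  167.3] [0.0423 0.0222 0.04  ]
side [270, 167, 14, 13, 134] [276.7 172.8] [-0.0272  0.0219  0.04  ]
```

```bash
python3 -c "
from workcell import bot
print(bot.job_done())"
```

```text
the job is handed in; nothing more can be done
None
```

I lifted the damper, saw from its tilt that the end on the robot's right was heavy, set it down in the larger cradle with that end by the red stop, let go, and handed the job in; no verdict came back.

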